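Stand the tacked upright square and hold it for welding

ROBOT

A 6-joint arm with a two-finger parallel gripper is mounted at the origin on the work surface. World frame = base frame: x ahead of the robot, y to its left, z up, the work surface at z = 0. Lengths are in m, angles in degrees, forces in N, time in s.
With the tool pointing down it reaches from about 0.275 to 0.775 m from the base axis. Payload 14.6 kg.
Tool frame: the origin (TCP) lies at the centre of the arm's flange, where the gripper is bolted on; the fingertips stand 173 mm ahead of it and the grasp point (between the pads) lies 155 mm ahead of it; z points along the fingers, x is the direction in which the jaws open and shut, and the axes are right-handed (so a half turn about z gives the same grasp; the last joint's range is limited). The gripper opens to 85 mm and grips with 20 to 120 N. Pads are 22 mm wide; open, the fingers measure 114 mm over their backs; the gripper's body (76 mm by 85 mm) begins 54 mm behind the grasp point. The pads swing forward as they close: fully open they stand 13 mm farther back than shut.
Start: joints at [67.878, 15.075, -2.767, 72.158, 0, 81.102], TCP at [0.12, 0.511, 0.405] pointing down, gripper open.
Joint ranges: [-151.79, 151.79], [-50.71, 97.33], [-67.44, 78.34], [-121.81, 120.89], [-77.56, 73.72], [-180, 180]. Speed limits (degrees/s): [108.29, 108.29, 147.25, 159.86, 180, 180].

INTERFACE

Orientations are given as a 3x3 rotation matrix whose columns are the frame's x, y, z axes.
In Python, from bench import status, cams, workorder gives the robot as it stands. The module is installed in compiled form; this text tells all that it offers.
- The arm moves only by the shell command python3 -m crank 'ROWS' [FORCE]. ROWS is JSON, a list of rows, each a list of 7 numbers: the turn, a rotation vector about the tool's x, y, z in rad, then the shift along the tool's x, y, z in m, then the finger opening in m, from 0 to 0.0854. A call has 1 to 5 rows; each row is the pose to reach, as a shift and turn from the pose commanded when the call began, along the tool's axes at that moment; what a row does not reach only later rows make up. A row lasts 1/10 s, in which the tool goes at most 50 mm and 8.59 degrees, less where a joint would pass 70% of its speed; a pose out of reach is approached as far as the arm can. A call with a gripper value outside its range is refused whole. The fingers move at their own pace and stop on an object; FORCE is the grip in N (left out, the last holds). Time passes only in rows, so rows that repeat a pose let the fingers close. It gives the time, the measured TCP pose, the force and the opening at its end, in the units of the state.
- status.observe(): the state, without advancing time (a new reading comes with each control period).
- cams.get_image(name): name is "scene" or "side" or "wrist"; returns (picture, depth): 400x640x3 uint8, red, green, blue; 400x640 float32, m along the optical axis (not along the pixel's ray), 0 where there is no reading.
- cams.camera_info(name): a dict with "fx", "fy", "cx", "cy" (pixels), "dist" ([k1, k2, p1, p2, k3] as OpenCV has them; the pictures are not rectified), "rvec" (rotation vector, rad) and "tvec" (3), from world to camera coordinates, as OpenCV has them; the wrist camera has in their place "tool_from_camera" (4x4, takes a point from camera to tool coordinates, whose origin is the TCP and whose axes are the tool frame's). Camera axes: x right, y down, z forward; pixel columns grow to the right and rows downward; lengths in m; the calibration is good to about 2 mm. A picture is of the moment at which its call begins: read the wrist's pose just before it. camera_info takes no time and is no camera call.
- workorder.sign_off(): hands the job in, once; it reports no verdict.
The state is a dict: "t": time; "joint_positions": joint angles; "qvel": joint speeds; "tau": joint torques, N m; "position": TCP position; "tcp_rot": TCP orientation; "wrist_force": force on the tool from outside, world axes, zero at the start; "ft_torque": the same for the moment, N m; "opening": finger opening in m.
Only numpy, scipy, OpenCV 4.12 (cv2) and the standard library are available. Lean on these libraries where they do the work, as an engineer would, in place of code of your own. Each camera call takes 0.05 s, during which the arm holds its last target.

TASK

The upright on the welding jig has pulled in over its base plate on its tacks. Pick up the steel stop square, set its foot down flat on the base plate in line with the middle of the upright but clear of it, then slide it into the corner until the foot is flat on the base, the blade's outer edge lies flush against the upright and the upright stands at right angles to the base. Push the upright only with the square, leave everything else on the bench where it is, and finish still gripping the square and pressing it home, as if the welder were about to tack the other side.

Things in the scene. Friction and masses are not known exactly. Their poses are not given: they have to be found in the camera images.
- square: Loose steel stop square, 0.3-0.55 kg, standing on the bench right of the jig. Origin: its heel, the bottom of its outer corner, mid-thickness. z up; x out through the blade's outer edge, the edge to press on the upright; y across its thickness. Foot: 110 mm from the heel to -x, 24 mm wide, 18 mm high, end flush with the blade's edge, slides easily. Blade: 32 mm wide, 8 mm thick, top at z = 155 mm.
- square_blade (a point): The place to grip the square: middle of the blade's width and thickness, 16 mm behind its outer edge, 125 mm above the underside of the foot, 30 mm below the blade's top. Axes as square; fingers close across the 8 mm thickness, along y. With the square home, fingertips gripping here pass above the upright, which is 95 mm high. The square can rock a little in the grip when pushed hard.
- corner (a point): The fixed inside corner: middle of the 80 mm line where the base plate's top (level, 22 mm above the bench) meets the upright's near face. z up; x horizontal, pointing into the upright, roughly to the robot's left (world +y, within 0.4 rad); y along the corner line. The square is home when its heel is here and its axes agree. Small weld tacks at y = +-36 mm end the line.
- base_plate: Flat steel base plate, clamped fast in the jig: 90 mm wide (y), 10 mm thick, from 160 mm before the corner (x = -160) to 60 mm behind it. Origin and axes as corner. Two toggle clamps with green grips, up to 55 mm above the bench, press on its -y edge with rubber tips at y = -34 mm, x = -138 and +42 mm.
- jig: The welding jig on the bench, which does not move: a grey tooling plate 290 x 190 x 12 mm with clamps and stops, which carries the base plate and the upright. Origin: on the bench directly below corner, same axes.
- upright_top (a point): Middle of the top edge of the upright's near face. The upright is a steel plate 80 mm wide, 95 mm high, 10 mm thick, tacked along the foot of its near face. The point is directly above corner when the upright is square, up to 13 mm nearer to the square (-x) while it leans in. z along its height, x through its thickness.
- upright_plate (a joint): Lean of the upright (rad): 0 at right angles to the base plate, positive leaning in over it, turning about the corner line; starts at 0.09 to 0.14. Its tacks are springy: about 3 to 5 N at its top edge stands it up and it springs back in when let go, so the square must stay pressed on. At 0 its foot seats flat on the base plate and it goes no farther.
- hammer: Bystander: hammer lying on the bench, about 270 mm long. Leave it.
- brush: Bystander: brush lying on the bench, about 240 mm long. Leave it.
- spray_can: Bystander: spray can with a blue label standing on the bench, 58 mm across, 150 mm high, beyond the square. Leave it.
- magnet_angle: Bystander: blue three-cornered welding magnet, 90 mm, lying on the bench nearer to the robot than the square. Leave it.
- f_clamp: Bystander: F-clamp, 300 mm, lying on the bench to the left of the jig. Leave it.
- tube_offcut: Bystander: 50 mm square steel tube offcut, 130 mm long, lying on the bench at the right. Leave it.
- bar_offcut: Bystander: flat steel bar offcut, 160 x 40 x 10 mm, lying on the bench at the right. Leave it.
Things that resemble listed ones, but are neither listed nor needed, are in the scene too. What is shaped like the square but brown is not meant.

How it is judged (in metres and radians):
On the way:
1. the square's foot is set down flat on the base plate, in line with the middle of the upright and facing it, with the blade still clear of the leaning upright (contact force between square and base_plate above 0.5 N and contact force between square and upright_plate below 0.1 N and z of square in the frame of corner below 0.003 m and y of square in the frame of corner between -0.018 and 0.018 m and x of square in the frame of corner below -0.006 m and angle between the x axis of square and the x axis of corner, either way round below 0.12 rad and angle between square's own z axis and vertical below 0.05 rad and value of joint upright_plate above 0.06 rad), for 0.1 s.
At the end, for the whole second after the job is handed in: Square still gripped and still, home in the corner: foot on the base (0.5 N, 2 mm), blade pressed on the upright (1 N, 3 mm), within 18 mm of mid-width, upright to 0.03 rad, in line to 0.05 rad; the upright within 0.02 rad of square, touched only by the square (contact force between square and base_plate above 0.5 N and contact force between square and upright_plate above 1 N and value of joint upright_plate below 0.02 rad and angle between square's own z axis and vertical below 0.03 rad and angle between the x axis of square and the x axis of corner, either way round below 0.05 rad and x of square in the frame of corner above -0.003 m and z of square in the frame of corner below 0.002 m and y of square in the frame of corner between -0.018 and 0.018 m and contact force between the fingers and square above 2 N and contact force between the arm and upright_plate below 0.5 N and linear speed of square below 0.01 m/s); the arm keeps its last pose, push and grip.
It fails at once if the gripper or arm pushes the upright itself (contact force between any of the arm, the fingers and upright_plate above 4 N).
It fails at once if a bystander on the bench is disturbed (moved more than 30 mm) (distance of any of hammer, brush, spray_can, magnet_angle, f_clamp, tube_offcut, bar_offcut from where it was at the start of the episode above 0.03 m).
It also fails if it takes over 38 s, if anything falls off the work surface, if the arm or the gripper's body presses on something with over 40 N, if the wrist force passes 120 N, or if a joint passes its speed limit or range.

## Working session

There is one attempt and no reset: what is moved stays moved. The work goes in short steps, Python scripts to look and compute and a shell command to move; the robot and the scene stay as the last step left them, time stands still between calls to the robot, and variables do not carry over. Pictures are saved under pics/ and viewed, and the job is handed in when it is done.

```bash
mkdir -p pics; cat > h.py <<'E'
import numpy as np, cv2
from bench import status, cams, workorder
def grab(n,tag):
    s=status.observe(); im,d=cams.get_image(n)
    np.savez(f'pics/{tag}.npz',im=im,d=d,R=np.array(s['tcp_rot']),p=np.array(s['position']))
    cv2.imwrite(f'pics/{tag}.png',im[:,:,::-1]); return im,d,s
def load(tag):
    z=np.load(f'pics/{tag}.npz'); return z['im'],z['d'],z['R'],z['p']
def cam(n,R=None,p=None):
    i=cams.camera_info(n); K=np.array([[i['fx'],0,i['cx']],[0,i['fy'],i['cy']],[0,0,1.]]); D=np.array(i['dist'],float)
    if n=='wrist':
        T=np.array(i['tool_from_camera']); Rc=R@T[:3,:3]; o=R@T[:3,3]+p
    else:
        Rm=cv2.Rodrigues(np.array(i['rvec'],float))[0]; Rc=Rm.T; o=-Rm.T@np.array(i['tvec'],float).ravel()
    return K,D,Rc,o
def rays(uv,K,D):
    u=cv2.undistortPoints(np.array(uv,float).reshape(-1,1,2),K,D)[:,0]; return np.c_[u,np.ones(len(u))]
def plane(uv,z,C):
    K,D,Rc,o=C; r=rays(uv,K,D)@Rc.T; return o+r*((z-o[2])/r[:,2])[:,None]
def deproj(uv,d,C):
    K,D,Rc,o=C; r=rays(uv,K,D); dd=np.array([d[int(v),int(u)] for u,v in uv]); return o+(r*dd[:,None])@Rc.T
def cloud(d,C):
    v,u=np.mgrid[0:400,0:640]; K,D,Rc,o=C; r=rays(np.c_[u.ravel(),v.ravel()],K,D); P=o+(r*d.ravel()[:,None])@Rc.T
    P[d.ravel()==0]=np.nan; return P.reshape(400,640,3)
def proj(P,C):
    K,D,Rc,o=C; return cv2.projectPoints(((np.array(P).reshape(-1,3)-o)@Rc),np.zeros(3),np.zeros(3),K,D)[0][:,0]
E
python3 - <<'E'
from h import *
for n in('scene','side','wrist'): im,d,s=grab(n,n+'0'); print(n,(d>0).mean())
print(s)
E
```

```text
scene 0.9961796875
side 0.995828125
wrist 0.9961796875
{'t': 0.1, 'joint_positions': array([ 6.78788822e+01,  1.50980532e+01, -2.79979833e+00,  7.21594443e+01,
       -2.18834394e-03,  8.11006308e+01]), 'qvel': array([-0.08733612, -0.09439425,  0.09693588, -0.00641553, -0.01849466,
        0.04885799]), 'tau': array([ 3.86963700e-03, -6.38576317e+01,  3.85067332e+01,  9.88813903e-03,
       -4.58214970e-05, -1.68256474e-05]), 'position': array([0.12006926, 0.51100418, 0.40425748]), 'tcp_rot': array([[ 2.28720222e-01,  9.73492138e-01, -3.41183962e-04],
       [ 9.73491691e-01, -2.28720447e-01, -9.40773819e-04],
       [-9.93871665e-04, -1.16965755e-04, -9.99999499e-01]]), 'wrist_force': array([ 0.78509821, -0.21754987,  0.09643132]), 'ft_torque': array([-0.0132459 , -0.01186366, -0.00647579]), 'opening': 0.08585537474425264}
```

View pics/scene0.png

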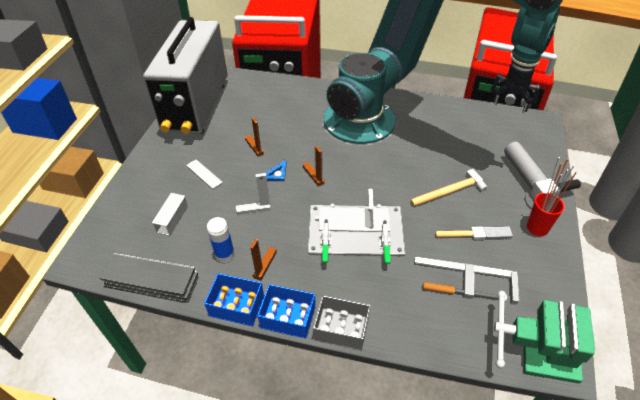

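View pics/side0.png

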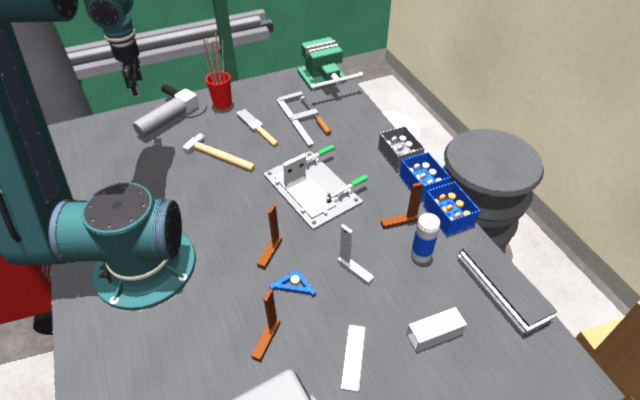

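View pics/wrist0.png

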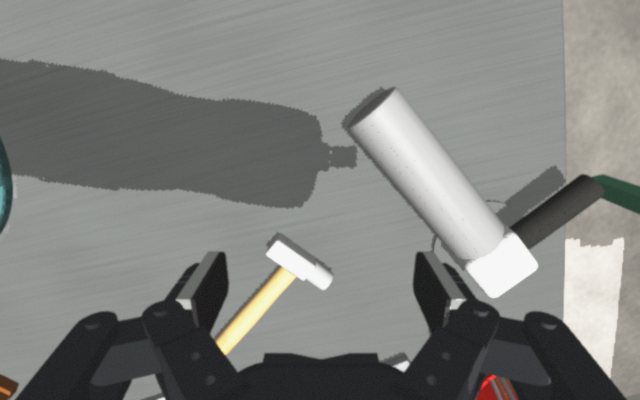

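The scene picture shows the grey square with its blade at about (265,190) and its foot at (253,208). The jig is at (356,225) and the upright at (371,208). In the side view the square is at (348,250) and the jig at (312,185). Next I'll measure with the depth.

```bash
python3 - <<'E'
from h import *
im,d,R,p=load('scene0'); C=cam('scene'); P=cloud(d,C)
print('cam',C[3],cam('side')[3])
im2,d2,R,p=load('side0'); C2=cam('side'); P2=cloud(d2,C2)
for n,PP,I,box in(('scene',P,im,(225,165,285,220)),('side',P2,im2,(325,215,385,290))):
    x0,y0,x1,y1=box; Q=PP[y0:y1,x0:x1].reshape(-1,3); c=I[y0:y1,x0:x1].reshape(-1,3).astype(int)
    g=(c.max(1)-c.min(1)<30)
    for lo,hi in((.008,.025),(.03,.09),(.09,.16)):
        m=g&(Q[:,2]>lo)&(Q[:,2]<hi); q=Q[m]; print(n,lo,hi,m.sum(),q.min(0).round(3),q.max(0).round(3),np.median(q,0).round(3))
crop=lambda I,b:cv2.resize(I[b[1]:b[3],b[0]:b[2],::-1],None,fx=5,fy=5,interpolation=cv2.INTER_CUBIC)
cv2.imwrite('pics/a1.png',crop(im,(295,175,415,275)))
cv2.imwrite('pics/a2.png',crop(im2,(255,135,375,230)))
cv2.imwrite('pics/a3.png',np.hstack([crop(im,(225,160,295,220)),crop(im2,(325,215,385,290))[:300]]))
E
```

```text
cam [1.49843373 0.22641262 1.20280426] [ 0.16000653 -0.90545022  1.10243426]
scene 0.008 0.025 270 [ 0.352 -0.348  0.008] [ 0.567 -0.162  0.025] [ 0.535 -0.248  0.017]
scene 0.03 0.09 132 [ 0.511 -0.227  0.03 ] [ 0.533 -0.196  0.09 ] [ 0.521 -0.211  0.059]
scene 0.09 0.16 171 [ 0.507 -0.227  0.09 ] [ 0.529 -0.196  0.159] [ 0.52  -0.212  0.126]
side 0.008 0.025 378 [ 0.501 -0.304  0.008] [ 0.567 -0.04   0.025] [ 0.537 -0.251  0.017]
side 0.03 0.09 144 [ 0.508 -0.233  0.03 ] [ 0.529 -0.198  0.09 ] [ 0.516 -0.218  0.062]
side 0.09 0.16 201 [ 0.508 -0.231  0.09 ] [ 0.53  -0.197  0.159] [ 0.517 -0.217  0.13 ]
```

View pics/a1.png

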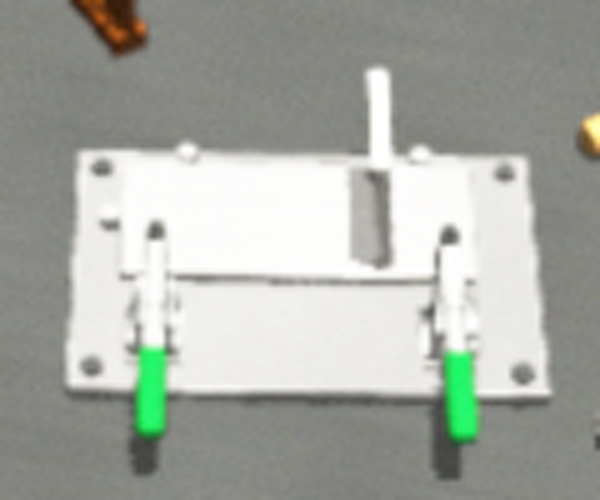

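View pics/a2.png

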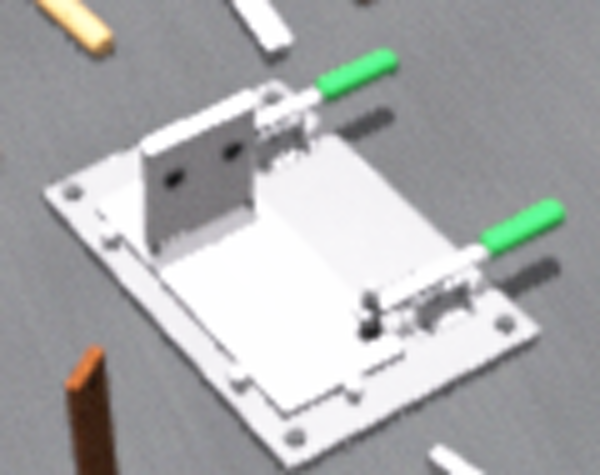

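View pics/a3.png

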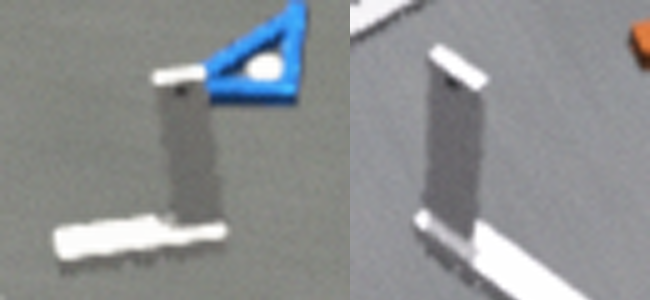

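```bash
python3 - <<'E'
from h import *
Ps={n:cloud(load(n+'0')[1],cam(n)) for n in('scene','side')}; I={n:load(n+'0')[0] for n in Ps}
def rect(q,t):
    r=cv2.minAreaRect((q[:,:2]*1000).astype(np.float32)); print(t,len(q),np.round(r[0],1),np.round(r[1],1),round(r[2],2)); return r
def sel(n,box,zl,zh,extra=None):
    P=Ps[n].reshape(-1,3); m=(P[:,0]>box[0])&(P[:,0]<box[1])&(P[:,1]>box[2])&(P[:,1]<box[3])&(P[:,2]>zl)&(P[:,2]<zh); return P[m],I[n].reshape(-1,3)[m]
for n in Ps:
    for zl,zh in((.012,.022),(.014,.021)):
        q,c=sel(n,(.49,.58,-.32,-.18),zl,zh); rect(q,n+' foot')
    q,c=sel(n,(.49,.56,-.25,-.18),.04,.152); r=rect(q,n+' blade')
    q,c=sel(n,(.49,.56,-.25,-.18),.152,.16); r=rect(q,n+' bladetop')
    # base / tooling z histogram
    q,c=sel(n,(.35,.75,-.1,.32),.005,.12); h,e=np.histogram(q[:,2],bins=np.arange(.004,.12,.002)); print(n,[(round(a,3),int(b)) for a,b in zip(e,h) if b>40])
    q,c=sel(n,(.35,.75,-.1,.32),.0195,.0245); rect(q,n+' base')
    print(q.min(0).round(3),q.max(0).round(3))
    q,c=sel(n,(.35,.75,-.1,.32),.010,.0145); rect(q,n+' tool')
    q,c=sel(n,(.35,.75,-.1,.32),.11,.125); rect(q,n+' uptop')
    q,c=sel(n,(.35,.75,-.1,.32),.06,.11); rect(q,n+' upbody')
E
```

```text
scene foot 187 [ 534.1 -248.4] [ 30.5 110.8] 21.48
scene foot 154 [ 534.1 -248.3] [ 30.5 110.5] 21.48
scene blade 262 [ 518.2 -212.6] [16.6 32.3] 28.8
scene bladetop 24 [ 518.4 -212.5] [11.3 27.2] 20.29
scene [(np.float64(0.004), 263), (np.float64(0.006), 272), (np.float64(0.008), 308), (np.float64(0.01), 579), (np.float64(0.012), 792), (np.float64(0.014), 567), (np.float64(0.016), 294), (np.float64(0.018), 242), (np.float64(0.02), 390), (np.float64(0.022), 448), (np.float64(0.024), 379), (np.float64(0.026), 171), (np.float64(0.028), 59), (np.float64(0.042), 41), (np.float64(0.044), 64), (np.float64(0.046), 99), (np.float64(0.048), 83), (np.float64(0.05), 84), (np.float64(0.052), 54)]
scene base 1006 [508.  115.6] [311.3 408.7] 0.32
[ 0.351 -0.09   0.02 ] [0.664 0.319 0.024]
scene tool 1541 [508.8 113.2] [306.9 409.9] 0.31
scene uptop 92 [432.5  41.5] [295.4  55.5] 49.12
scene upbody 116 [494.9  12.1] [315.8 133.7] 56.32
side foot 283 [ 534.2 -249.4] [ 28.2 110.7] 24.48
side foot 244 [ 534.4 -249.3] [ 26.7 110.3] 23.34
side blade 290 [ 519.1 -213.8] [13.4 34.8] 24.12
side bladetop 33 [ 517.9 -214.7] [10.4 30.6] 21.99
side [(np.float64(0.004), 120), (np.float64(0.006), 169), (np.float64(0.008), 288), (np.float64(0.01), 506), (np.float64(0.012), 567), (np.float64(0.014), 373), (np.float64(0.016), 211), (np.float64(0.018), 256), (np.float64(0.02), 371), (np.float64(0.022), 406), (np.float64(0.024), 259), (np.float64(0.026), 103), (np.float64(0.028), 42), (np.float64(0.038), 44), (np.float64(0.04), 48), (np.float64(0.042), 58), (np.float64(0.044), 75), (np.float64(0.046), 80), (np.float64(0.048), 72), (np.float64(0.05), 66), (np.float64(0.052), 41)]
side base 924 [526.8 109.9] [351.2 417.7] 0.0
[ 0.351 -0.099  0.02 ] [0.702 0.319 0.024]
side tool 1194 [532.4 111. ] [359.1 411.9] 0.51
side uptop 127 [432.3  41.2] [295.   54.4] 49.71
side upbody 342 [444.8  33.6] [260.7 158. ] 21.95
```

```bash
python3 - <<'E'
from h import *
print(np.round(cams.camera_info('wrist')['tool_from_camera'],3), cams.camera_info('wrist')['fx'])
C=cam('scene'); a=lambda x,y:(295+x/5,175+y/5)
print('scene z.022 BL,mid-bottom,TL',plane([a(122,277),a(350,283),a(122,165),a(470,165)],.022,C).round(4))
print('tool corners z.012',plane([a(80,152),a(525,157),a(550,395),a(67,387)],.012,C).round(4))
C=cam('side'); a=lambda x,y:(255+x/5,135+y/5)
print('side base corner, robot side edge pt, foot of upright L R',plane([a(285,415),a(100,215),a(160,262),a(255,212)],.022,C).round(4))
print('uptop',plane([a(145,150),a(255,97)],.1165,C).round(4))
print('tool',plane([a(45,190),a(290,465),a(540,330)],.012,C).round(4))
E
```

```text
[[ 1.    -0.001 -0.     0.   ]
 [ 0.001  0.951  0.308 -0.08 ]
 [ 0.    -0.308  0.951  0.031]
 [ 0.     0.     0.     1.   ]] 324.6918235656387
scene z.022 BL,mid-bottom,TL [[ 0.5849 -0.0135  0.022 ]
 [ 0.5573  0.1242  0.022 ]
 [ 0.4957 -0.0355  0.022 ]
 [ 0.4446  0.1819  0.022 ]]
tool corners z.012 [[ 0.4826 -0.067   0.012 ]
 [ 0.4206  0.2154  0.012 ]
 [ 0.6064  0.2555  0.012 ]
 [ 0.6667 -0.0274  0.012 ]]
side base corner, robot side edge pt, foot of upright L R [[ 0.4917 -0.0422  0.022 ]
 [ 0.4463  0.1633  0.022 ]
 [ 0.4673  0.1078  0.022 ]
 [ 0.5397  0.1257  0.022 ]]
uptop [[0.4651 0.1122 0.1165]
 [0.5445 0.1302 0.1165]]
tool [[ 0.4233  0.21    0.012 ]
 [ 0.4827 -0.0714  0.012 ]
 [ 0.6672 -0.0329  0.012 ]]
```

```bash
cat > go.py <<'E'
import sys
from h import *
from scipy.spatial.transform import Rotation as Ro
# target TCP x y z yaw(deg of tool x), tool straight down
def rel(x,y,z,yaw):
    s=status.observe(); R=np.array(s['tcp_rot']); p=np.array(s['position'])
    a=np.radians(yaw); X=np.array([np.cos(a),np.sin(a),0]); Z=np.array([0,0,-1.]); T=np.c_[X,np.cross(Z,X),Z]
    rv=Ro.from_matrix(R.T@T).as_rotvec(); sh=R.T@(np.array([x,y,z])-p)
    print('t',round(s['t'],2),'p',p.round(4),'yaw',round(np.degrees(np.arctan2(R[1,0],R[0,0])),2),'open',round(s['opening'],4),'F',np.array(s['wrist_force']).round(1))
    print(np.r_[rv,sh].round(4))
if __name__=='__main__': rel(*map(float,sys.argv[1:5]))
E
python3 go.py .52 .03 .42 13
```

```text
t 0.15 p [0.1201 0.511  0.4044] yaw 76.78 open 0.0851 F [-0.5 -0.2 -0.3]
[ 3.0000e-04  7.0000e-04  1.1131e+00 -3.7680e-01  4.9930e-01 -1.5400e-02]
```

```bash
python3 -m crank '[[0,0,1.113,-0.377,0.499,-0.015,0.085],[0,0,1.113,-0.377,0.499,-0.015,0.085],[0,0,1.113,-0.377,0.499,-0.015,0.085],[0,0,1.113,-0.377,0.499,-0.015,0.085],[0,0,1.113,-0.377,0.499,-0.015,0.085]]'; python3 go.py .52 .03 .42 13
```

```text
t: 0.65
position: [0.2804, 0.3171, 0.4107]
tcp_rot: [[0.834, 0.552, 0.0], [0.552, -0.834, 0.0], [0.0, 0.0, -1.0]]
wrist_force: [1.7, 0.5, -0.1]
opening: 0.0848
t 0.65 p [0.2804 0.3171 0.4107] yaw 33.48 open 0.0848 F [ 1.7  0.5 -0.1]
[-0.000e+00 -2.000e-04  3.574e-01  4.140e-02  3.716e-01 -9.300e-03]
```

```bash
python3 -m crank '[[0,0,0.357,0.041,0.371,-0.009,0.085],[0,0,0.357,0.041,0.371,-0.009,0.085],[0,0,0.357,0.041,0.371,-0.009,0.085],[0,0,0.357,0.041,0.371,-0.009,0.085],[0,0,0.357,0.041,0.371,-0.009,0.085]]'; python3 go.py .52 .03 .42 13
```

```text
t: 1.15
position: [0.4416, 0.1256, 0.4168]
tcp_rot: [[0.973, 0.23, 0.0], [0.23, -0.973, 0.0], [0.0, -0.0, -1.0]]
wrist_force: [0.2, 1.0, -0.5]
opening: 0.0852
t 1.15 p [0.4416 0.1256 0.4168] yaw 13.32 open 0.0852 F [ 0.2  1.  -0.5]
[-1.000e-04 -1.000e-04  5.700e-03  5.420e-02  1.111e-01 -3.200e-03]
```

```bash
python3 -m crank '[[0,0,0.006,0.054,0.111,-0.003,0.085],[0,0,0.006,0.054,0.111,-0.003,0.085],[0,0,0.006,0.054,0.111,-0.003,0.085],[0,0,0.006,0.054,0.111,-0.003,0.085],[0,0,0.006,0.054,0.111,-0.003,0.085]]'; python3 - <<'E'
from h import *
grab('wrist','w1')
E
```

```text
t: 1.65
position: [0.5189, 0.0319, 0.4193]
tcp_rot: [[0.975, 0.224, -0.001], [0.224, -0.975, 0.0], [-0.001, -0.0, -1.0]]
wrist_force: [-0.4, 0.4, -0.2]
opening: 0.0852
```

View pics/w1.png

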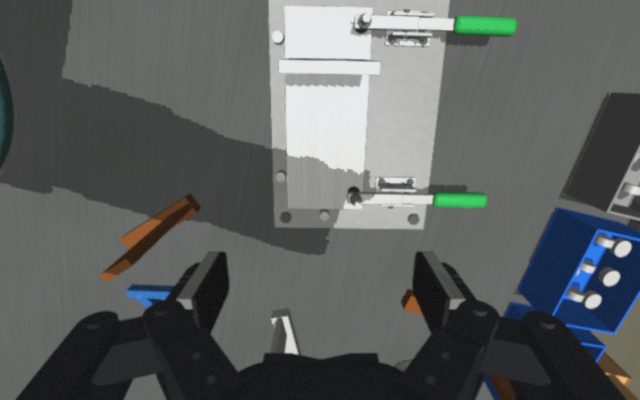

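```bash
python3 - <<'E'
from h import *
im,d,R,p=load('w1'); c=im[0:235,255:450,::-1]
c=np.clip((c.astype(float)-90)*1.6,0,255).astype(np.uint8)
c=cv2.resize(c,None,fx=2.55*1.2,fy=2.55,interpolation=cv2.INTER_CUBIC) if 0 else cv2.resize(c,None,fx=2.5,fy=2.5,interpolation=cv2.INTER_CUBIC)
cv2.imwrite('pics/b1.png',c)
E
```

```text
(no output)
```

View pics/b1.png

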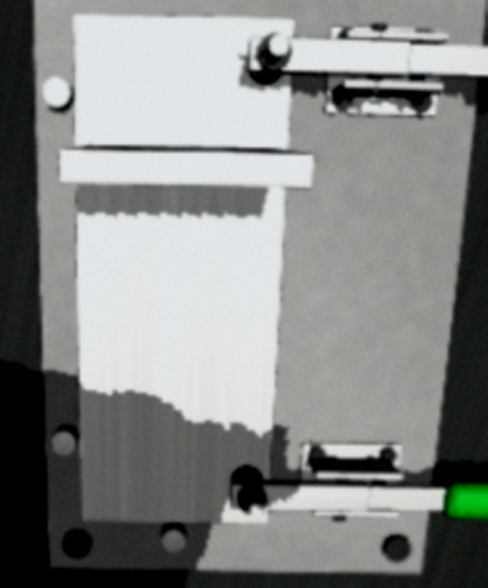

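```bash
python3 - <<'E'
from h import *
im,d,R,p=load('w1'); C=cam('wrist',R,p); a=lambda x,y:(255+(x+.5)/2.5-.5,(y+.5)/2.5-.5)
q=plane([a(75,16),a(293,20),a(83,521),a(270,523),a(275,430)],.022,C); print(q.round(4), 'cam',C[3].round(3))
TL,TR,BL,BR,_=q[:,:2]
L=TL-BL; Rr=TR-BR; print('len',np.linalg.norm(L),np.linalg.norm(Rr),'w',np.linalg.norm(TR-TL),np.linalg.norm(BR-BL))
for v in(L,Rr): print('dirdeg from +y',np.degrees(np.arctan2(-v[0],v[1])))
for v in(TR-TL,BR-BL): print('ydir',np.degrees(np.arctan2(v[1],v[0])))
cen=(TL+TR+BL+BR)/4; th=np.radians(12.3)
for t in(12,12.5,13): 
    th=np.radians(t); xd=np.array([-np.sin(th),np.cos(th)]); print(t,cen,'corner',cen+xd*.05)
u=plane([a(61,183),a(312,187)],.1165,C); print('upright top near edge',u.round(4),u.mean(0).round(4),np.linalg.norm(u[1]-u[0]))
t=plane([a(33,0),a(52,571),a(422,571)],.012,C);print(t.round(4))
v=t[0]-t[1]; print(np.degrees(np.arctan2(-v[0],v[1])));v=t[2]-t[1]; print(np.degrees(np.arctan2(v[1],v[0])))
E
```

```text
[[ 0.4471  0.1784  0.022 ]
 [ 0.5339  0.1968  0.022 ]
 [ 0.4931 -0.0359  0.022 ]
 [ 0.5815 -0.0167  0.022 ]
 [ 0.5716  0.0286  0.022 ]] cam [0.501 0.11  0.389]
len 0.21924487189162264 0.21877091325889164 w 0.08869971855489289 0.09043801470197856
dirdeg from +y 12.109676296725633
dirdeg from +y 12.56489881242196
ydir 11.973264954171226
ydir 12.280531877307629
12 [0.51388484 0.08065735] corner [0.50348926 0.12956473]
12.5 [0.51388484 0.08065735] corner [0.50306286 0.12947215]
13 [0.51388484 0.08065735] corner [0.50263729 0.12937586]
upright top near edge [[0.466  0.1125 0.1165]
 [0.544  0.1292 0.1165]] [0.505  0.1208 0.1165] 0.07973488481383102
[[ 0.4273  0.1825  0.012 ]
 [ 0.4828 -0.0701  0.012 ]
 [ 0.6662 -0.0281  0.012 ]]
12.371153463912652
12.888937938744503
```

The wrist picture shows the base plate corners at (285,6), (372,8), (288,208) and (363,209). Its size comes out at 219 x 89.5 mm, against a true 220 x 90. That puts the corner at (0.503, 0.1295) with a yaw of 12.3°, and a lean of about 0.09. Now over to the square.

```bash
python3 go.py .522 -.215 .42 22.5
```

```text
t 1.7 p [0.5186 0.0324 0.4195] yaw 13.01 open 0.0849 F [ 0.6  0.1 -0.6]
[-0.0004  0.0006 -0.1657 -0.0524  0.2419 -0.0005]
```

```bash
python3 -m crank '[[0,0,-0.166,-0.052,0.242,0,0.085],[0,0,-0.166,-0.052,0.242,0,0.085],[0,0,-0.166,-0.052,0.242,0,0.085],[0,0,-0.166,-0.052,0.242,0,0.085],[0,0,-0.166,-0.052,0.242,0,0.085]]';  python3 -m crank '[[0,0,0,0,0,0,0.085],[0,0,0,0,0,0,0.085]]'; python3 - <<'E'
from h import *
im,d,s=grab('wrist','w2')
E
```

```text
t: 2.2
position: [0.5222, -0.2131, 0.4202]
tcp_rot: [[0.923, 0.384, 0.001], [0.384, -0.923, -0.0], [0.0, 0.0, -1.0]]
wrist_force: [0.9, 0.0, -0.5]
opening: 0.0848
t: 2.4
position: [0.5224, -0.2123, 0.4196]
tcp_rot: [[0.924, 0.382, -0.0], [0.382, -0.924, 0.0], [-0.0, -0.001, -1.0]]
wrist_force: [-0.2, 0.5, 0.4]
opening: 0.085
```

View pics/w2.png

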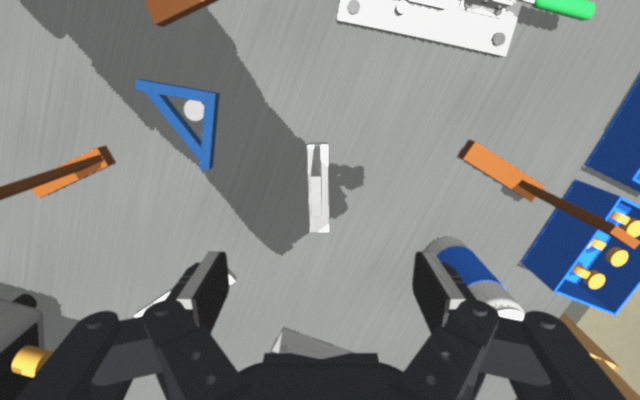

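```bash
python3 - <<'E'
from h import *
im,d,R,p=load('w2'); c=im[130:245,280:370,::-1]
c=np.clip((c.astype(float)-80)*1.5,0,255).astype(np.uint8)
cv2.imwrite('pics/b2.png',cv2.resize(c,None,fx=5,fy=5,interpolation=cv2.INTER_CUBIC))
E
```

```text
(no output)
```

View pics/b2.png

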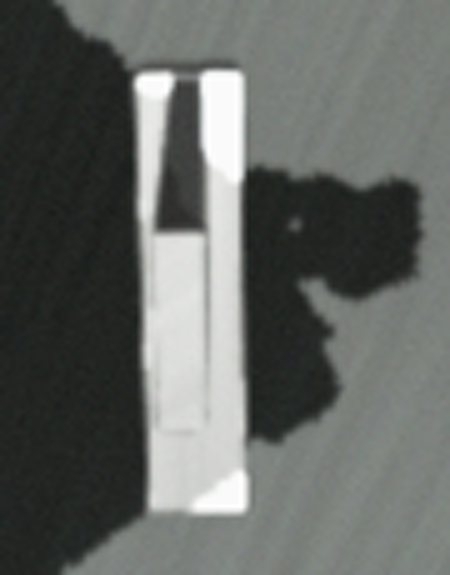

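```bash
python3 - <<'E'
from h import *
im,d,R,p=load('w2'); C=cam('wrist',R,p); a=lambda x,y:(280+(x+.5)/5-.5,130+(y+.5)/5-.5)
for z,pts in((.018,[(135,70),(244,70),(149,512),(247,512)]),(.155,[(155,232),(206,232),(157,430),(209,430)])):
    q=plane([a(*x) for x in pts],z,C)[:,:2]; TL,TR,BL,BR=q; print(q.round(4).tolist(),'c',q.mean(0).round(4))
    v=(TL+TR-BL-BR)/2; print('len',np.linalg.norm(v),'w',np.linalg.norm((TR+BR-TL-BL)/2),'deg',np.degrees(np.arctan2(-v[0],v[1])))
    for s,t in((TL,BL),(TR,BR)): v=s-t; print(np.degrees(np.arctan2(-v[0],v[1])))
E
python3 go.py .518 -.2135 .42 22.5
```

```text
[[0.5006, -0.2026], [0.5237, -0.193], [0.5449, -0.3045], [0.5676, -0.2952]] c [ 0.5342 -0.2488]
len 0.11117932190730849 w 0.02479319741596803 deg 23.36003396788317
23.47931704144096
23.240727048927745
[[0.5091, -0.2003], [0.5161, -0.1974], [0.5213, -0.2298], [0.5287, -0.2267]] c [ 0.5188 -0.2136]
len 0.03184764150369758 w 0.007846742869874681 deg 22.861455648753562
22.44328437740336
23.279619534895673
t 2.45 p [ 0.5225 -0.2114  0.4198] yaw 22.55 open 0.0853 F [ 0.6 -0.3 -1.1]
[-0.0004 -0.      0.0009 -0.005   0.0002 -0.0002]
```

```bash
python3 -m crank '[[0,0,-0.014,-0.004,0.001,0.04,0.06],[0,0,-0.014,-0.004,0.001,0.08,0.06],[0,0,-0.014,-0.004,0.001,0.1,0.06],[0,0,-0.014,-0.004,0.001,0.1,0.06],[0,0,-0.014,-0.004,0.001,0.1,0.06]]'; python3 go.py .5187 -.2136 .28 23.2
python3 - <<'E'
from h import *
grab('wrist','w3')
E
```

```text
t: 2.95
position: [0.5196, -0.2137, 0.3208]
tcp_rot: [[0.918, 0.397, 0.001], [0.397, -0.918, -0.0], [0.0, 0.0, -1.0]]
wrist_force: [-0.3, 0.2, 0.7]
opening: 0.06
t 2.95 p [ 0.5196 -0.2137  0.3208] yaw 23.42 open 0.06 F [-0.3  0.2  0.7]
[ 0.0004 -0.0004  0.0038 -0.0008 -0.0005  0.0408]
```

View pics/w3.png

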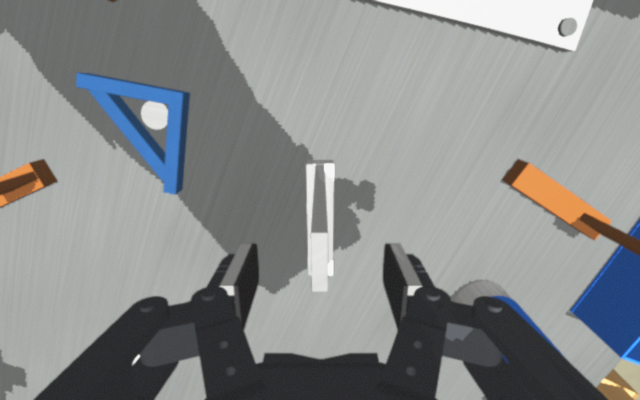

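The blade top sits at (319,262), centred between the pads at (257) and (385). I'll descend and grip.

```bash
python3 -m crank '[[0,0,0.002,-0.0008,-0.0003,0.02,0.06],[0,0,0.002,-0.0008,-0.0003,0.0405,0.06],[0,0,0.002,-0.0008,-0.0003,0.0405,0.06],[0,0,0.002,-0.0008,-0.0003,0.0405,0.0],[0,0,0.002,-0.0008,-0.0003,0.0405,0.0]]' 110;python3 -m crank '[[0,0,0,0,0,0,0],[0,0,0,0,0,0,0],[0,0,0,0,0,0,0],[0,0,0,0,0,0,0],[0,0,0,0,0,0,0]]';  python3 go.py .5187 -.2136 .28 23.2
python3 - <<'E'
from h import *
grab('wrist','w4')
E
```

```text
t: 3.5
position: [0.519, -0.2151, 0.2808]
tcp_rot: [[0.919, 0.394, 0.002], [0.394, -0.919, -0.001], [0.001, 0.002, -1.0]]
wrist_force: [-0.2, 0.8, -0.5]
opening: 0.0319
t: 4.0
position: [0.5189, -0.2151, 0.2802]
tcp_rot: [[0.919, 0.394, 0.002], [0.394, -0.919, -0.001], [0.001, 0.001, -1.0]]
wrist_force: [0.4, 1.6, 6.7]
opening: 0.0068
t 4.0 p [ 0.5189 -0.2151  0.2802] yaw 23.21 open 0.0068 F [0.4 1.6 6.7]
[ 0.0013 -0.0015  0.0002  0.0004 -0.0015  0.0002]
```

View pics/w4.png

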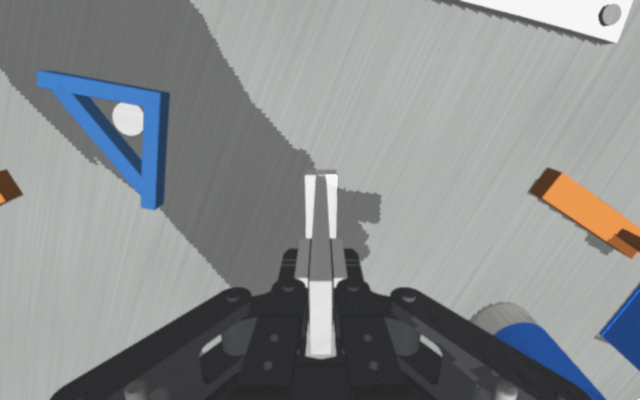

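Gripped: the opening is 6.8 mm and the blade sits centred between the pads at (320,290). Lifting.

```bash
python3 -m crank '[[0,0,0,0,0,-0.01,0],[0,0,0,0,0,-0.04,0],[0,0,0,0,0,-0.08,0],[0,0,0,0,0,-0.11,0],[0,0,0,0,0,-0.11,0]]';  python3 go.py .5128 .0661 .385 12.3
```

```text
t: 4.55
position: [0.5189, -0.2152, 0.3935]
tcp_rot: [[0.919, 0.394, 0.005], [0.394, -0.919, -0.003], [0.003, 0.005, -1.0]]
wrist_force: [-0.2, -0.9, -4.4]
opening: 0.0068
t 4.55 p [ 0.5189 -0.2152  0.3935] yaw 23.2 open 0.0068 F [-0.2 -0.9 -4.4]
[ 0.0045 -0.0039  0.1903  0.1052 -0.261   0.0077]
```

```bash
python3 -m crank '[[0,0,0.05,0.02,-0.05,0,0],[0,0,0.1,0.04,-0.1,0,0],[0,0,0.15,0.063,-0.155,0.002,0],[0,0,0.19,0.085,-0.21,0.005,0],[0,0,0.19,0.1,-0.245,0.007,0]]';  python3 -m crank '[[0,0,0,0,0,0,0],[0,0,0,0,0,0,0]]';python3 go.py .5128 .0661 .385 12.3
python3 - <<'E'
from h import *
grab('wrist','w5')
grab('side','s5')
E
```

```text
t: 5.05
position: [0.5133, 0.0367, 0.3825]
tcp_rot: [[0.977, 0.212, -0.001], [0.212, -0.977, 0.0], [-0.001, -0.0, -1.0]]
wrist_force: [1.0, 0.3, -3.4]
opening: 0.0068
t: 5.25
position: [0.5137, 0.0359, 0.3825]
tcp_rot: [[0.976, 0.216, -0.001], [0.216, -0.976, -0.0], [-0.001, -0.0, -1.0]]
wrist_force: [0.3, -0.0, -3.8]
opening: 0.0068
t 5.25 p [0.5137 0.0359 0.3825] yaw 12.47 open 0.0068 F [ 0.3 -0.  -3.8]
[-0.0001  0.0011  0.0029  0.0056 -0.0297 -0.0025]
```

View pics/w5.png

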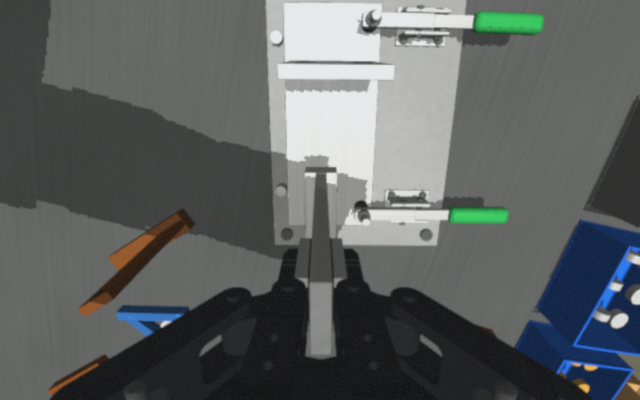

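View pics/s5.png

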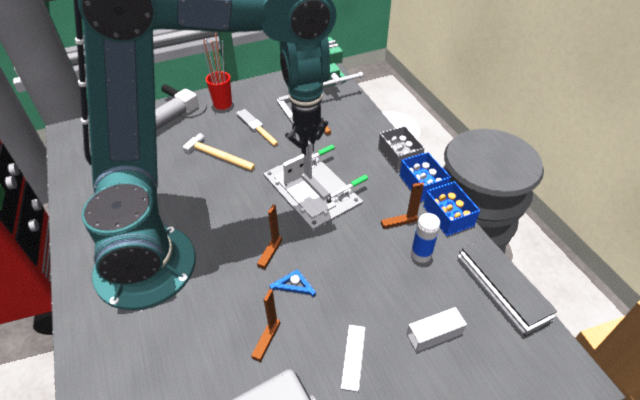

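The square hangs level over the base plate, with its foot end at (320,170). I'll check the heel offset and the base geometry in this same picture.

```bash
python3 - <<'E'
from h import *
im,d,R,p=load('w5'); c=im[0:250,260:400,::-1]
c=np.clip((c.astype(float)-40)*1.5,0,255).astype(np.uint8)
cv2.imwrite('pics/b5.png',cv2.resize(c,None,fx=2.4*2/2,fy=2.4,interpolation=cv2.INTER_CUBIC))
c=im[150:260,280:365,::-1]
c=np.clip((c.astype(float)-20)*1.8,0,255).astype(np.uint8)
cv2.imwrite('pics/b6.png',cv2.resize(c,None,fx=5,fy=5,interpolation=cv2.INTER_CUBIC))
E
```

```text
(no output)
```

View pics/b5.png

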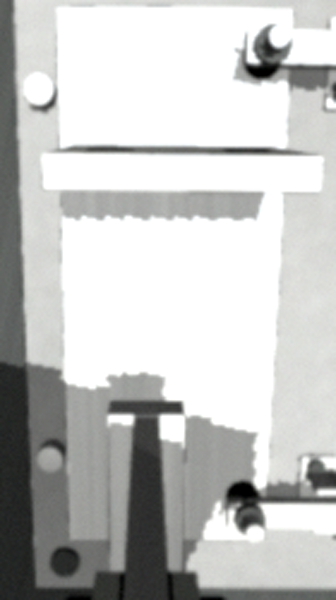

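View pics/b6.png

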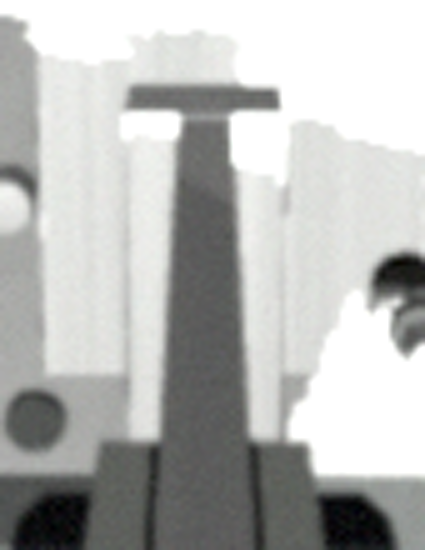

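```bash
python3 - <<'E'
from h import *
im,d,R,p=load('w5'); C=cam('wrist',R,p); a=lambda x,y:(280+(x+.5)/5-.5,150+(y+.5)/5-.5); b=lambda x,y:(260+(x+.5)/2.4-.5,(y+.5)/2.4-.5)
print(p)
xd=R@[0,-1,0]; yd=R@[-1,0,0]
for z,pts in((p[2]-.2802+.018,[(122,110),(287,110)]),(p[2]-.2802,[(128,86),(280,86)])):
    q=plane([a(*t) for t in pts],z,C); m=q.mean(0); print(q.round(4).tolist(),'w',np.linalg.norm(q[1]-q[0]).round(4),'rel tcp x,y',((m-p)@xd).round(4),((m-p)@yd).round(4))
q=plane([b(57,6),b(291,10),b(70,540),b(284,200),b(271,440)],.022,C)[:,:2]; TL,TR,BL,r1,r2=q
print(q.round(4).tolist()); 
for v in(TL-BL,TR-r2): print(np.degrees(np.arctan2(-v[0],v[1])),np.linalg.norm(v))
th=np.radians(12.3); X=np.array([-np.sin(th),np.cos(th)]); Y=np.array([-np.cos(th),-np.sin(th)])
print('corner est from TL,TR,BL', TL-.06*X-.045*Y, TR-.06*X+.045*Y, BL+.16*X-.045*Y)
u=plane([b(42,189),b(322,191)],.1165,C); print('uptop',u.mean(0).round(4),np.linalg.norm(u[1]-u[0]))
E
```

```text
[0.51368715 0.0359195  0.38248562]
[[0.4968, 0.0527, 0.1203], [0.5205, 0.0579, 0.1203]] w 0.0243 rel tcp x,y 0.0199 0.0004
[[0.497, 0.0519, 0.1023], [0.5204, 0.0571, 0.1023]] w 0.024 rel tcp x,y 0.0192 0.0005
[[0.4467, 0.1789], [0.5338, 0.1968], [0.4928, -0.0363], [0.5494, 0.129], [0.5706, 0.0301]]
12.096041783110593 0.22013346446721124
12.433273114538164 0.1707246872017154
corner est from TL,TR,BL [0.50341654 0.12990579] [0.50265796 0.12861327] [0.50267904 0.12960982]
uptop [0.5048 0.121  0.1165] 0.08047913091172897
```

```bash
python3 go.py .5126 .0854 .312 12.3
```

```text
t 5.35 p [0.514  0.0342 0.3826] yaw 12.29 open 0.007 F [-0.1  0.5 -3.6]
[ 0.0001  0.0007 -0.0001  0.0096 -0.0503  0.0706]
```

```bash
python3 -m crank '[[0,0,0,0.005,-0.025,0,0],[0,0,0,0.0095,-0.0495,0.01,0],[0,0,0,0.0095,-0.0495,0.04,0],[0,0,0,0.0095,-0.0495,0.06,0],[0,0,0,0.0095,-0.0495,0.068,0]]';  python3 -m crank '[[0,0,0,0,0,0,0],[0,0,0,0,0,0,0]]';python3 go.py .5126 .0854 .302 12.3
python3 - <<'E'
from h import *
grab('wrist','w7')
grab('side','s7');im=load('s7')[0]
cv2.imwrite('pics/b7.png',cv2.resize(im[100:230,245:385,::-1],None,fx=4.2,fy=4.2,interpolation=cv2.INTER_CUBIC))
E
```

```text
t: 5.85
position: [0.5125, 0.0841, 0.3132]
tcp_rot: [[0.977, 0.212, -0.003], [0.212, -0.977, -0.0], [-0.003, -0.0, -1.0]]
wrist_force: [-0.3, -0.9, -1.9]
opening: 0.0067
t: 6.05
position: [0.5132, 0.0845, 0.3157]
tcp_rot: [[0.977, 0.212, 0.001], [0.212, -0.977, -0.0], [0.001, 0.0, -1.0]]
wrist_force: [0.8, 0.0, -2.4]
opening: 0.0067
t 6.05 p [0.5132 0.0845 0.3157] yaw 12.25 open 0.0067 F [ 0.8  0.  -2.4]
[ 0.0002 -0.0009 -0.0008 -0.0004 -0.001   0.0137]
```

View pics/w7.png

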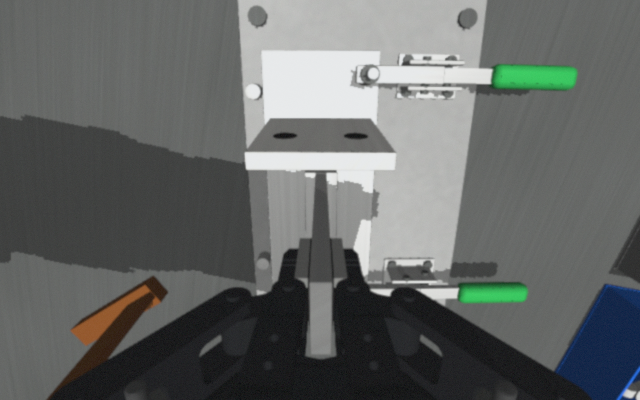

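View pics/b7.png

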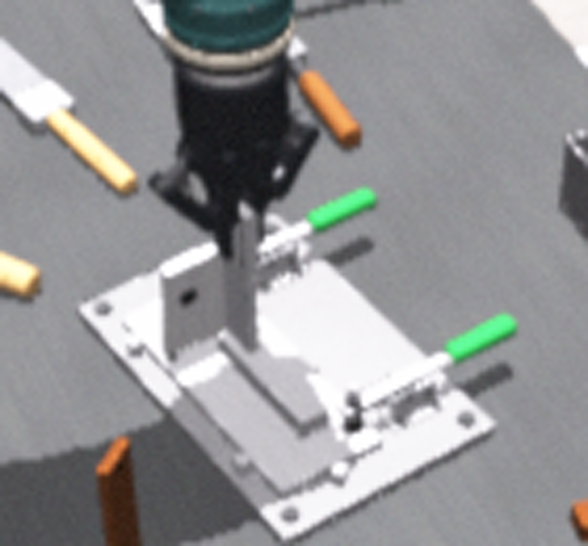

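The wrist view shows the upright's top spanning 246 to 394 and the blade at 320, so it is in line with the middle. The gap is clear. I'll lower it gently and watch the force.

```bash
python3 -m crank '[[0,0,0,0,0,0.004,0],[0,0,0,0,0,0.008,0],[0,0,0,0,0,0.008,0]]';  python3 -m crank '[[0,0,0,0,0,0.002,0],[0,0,0,0,0,0.002,0]]';  python3 -m crank '[[0,0,0,0,0,0.001,0],[0,0,0,0,0,0.001,0]]'; python3 -m crank '[[0,0,0,0,0,0.001,0],[0,0,0,0,0,0.001,0]]'
```

```text
t: 6.45
position: [0.5126, 0.0852, 0.3065]
tcp_rot: [[0.977, 0.213, -0.001], [0.213, -0.977, -0.0], [-0.001, -0.0, -1.0]]
wrist_force: [0.4, -0.7, -3.4]
opening: 0.0069
t: 6.65
position: [0.5127, 0.0852, 0.3048]
tcp_rot: [[0.977, 0.213, -0.0], [0.213, -0.977, 0.0], [-0.0, -0.0, -1.0]]
wrist_force: [0.0, 0.2, -3.5]
opening: 0.0071
t: 6.85
position: [0.5128, 0.0852, 0.3039]
tcp_rot: [[0.977, 0.213, -0.0], [0.213, -0.977, -0.0], [-0.0, 0.0, -1.0]]
wrist_force: [0.1, 0.0, -3.8]
opening: 0.0069
t: 7.05
position: [0.5129, 0.0852, 0.3033]
tcp_rot: [[0.977, 0.213, 0.001], [0.213, -0.977, -0.0], [0.001, 0.0, -1.0]]
wrist_force: [0.3, 0.7, 3.0]
opening: 0.0067
```

```bash
python3 -m crank '[[0,0,0,0,0,0.0005,0],[0,0,0,0,0,0.0005,0],[0,0,0,0,0,0.0005,0]]'; python3 - <<'E'
from h import *
s=status.observe(); print(s['wrist_force'],s['ft_torque'],s['position'])
grab('wrist','w8');im=load('w8')[0]
c=im[100:300,230:420,::-1]
cv2.imwrite('pics/b8.png',cv2.resize(c,None,fx=3,fy=3,interpolation=cv2.INTER_CUBIC))
grab('scene','c8');im=load('c8')[0]
cv2.imwrite('pics/b9.png',cv2.resize(im[150:260,300:420,::-1],None,fx=5,fy=5,interpolation=cv2.INTER_CUBIC))
E
```

```text
t: 7.35
position: [0.5129, 0.0853, 0.3031]
tcp_rot: [[0.977, 0.213, 0.001], [0.213, -0.977, 0.0], [0.001, 0.0, -1.0]]
wrist_force: [-0.4, 1.8, 8.2]
opening: 0.0065
[-0.35478045  1.84047235  8.16874546] [-0.05505602  0.31363397 -0.0979854 ] [0.51293952 0.08529525 0.30308716]
```

View pics/b8.png

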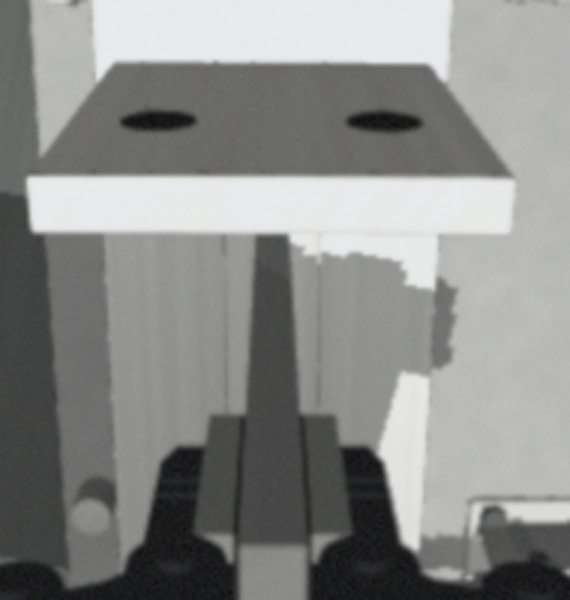

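View pics/b9.png

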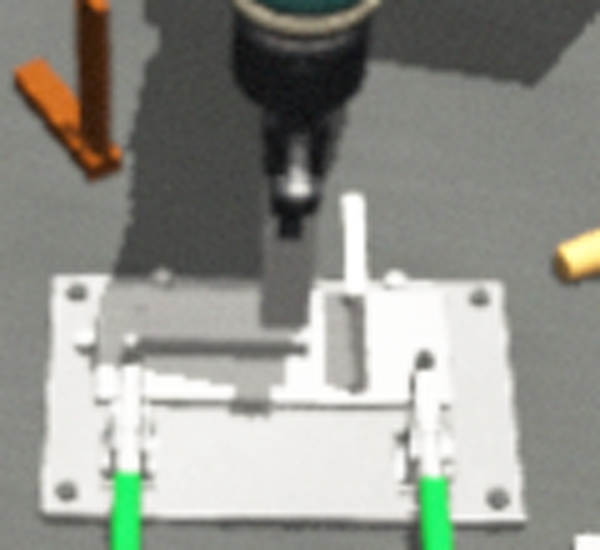

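The foot is flat on the base with about 12 N of contact. It sits under the middle of the upright, and the blade is clear of the leaning plate (gap at b9 (325,310)). Now slide.

```bash
python3 -m crank '[[0,0,0,0,-0.003,0,0],[0,0,0,0,-0.006,0,0],[0,0,0,0,-0.009,0,0],[0,0,0,0,-0.012,0,0],[0,0,0,0,-0.012,0,0]]';  python3 -m crank '[[0,0,0,0,-0.003,0,0],[0,0,0,0,-0.005,0,0],[0,0,0,0,-0.007,0,0],[0,0,0,0,-0.007,0,0]]'; python3 - <<'E'
from h import *
s=status.observe(); print(s['wrist_force'],s['ft_torque'],s['position'])
grab('wrist','w10');im=load('w10')[0]
c=im[100:300,230:420,::-1]
cv2.imwrite('pics/b10.png',cv2.resize(c,None,fx=3,fy=3,interpolation=cv2.INTER_CUBIC))
E
```

```text
t: 7.95
position: [0.5102, 0.0973, 0.3027]
tcp_rot: [[0.977, 0.214, 0.001], [0.214, -0.977, -0.0], [0.0, 0.0, -1.0]]
wrist_force: [-0.6, -0.9, 7.4]
opening: 0.0067
t: 8.35
position: [0.5087, 0.1039, 0.3026]
tcp_rot: [[0.977, 0.213, 0.0], [0.213, -0.977, -0.0], [0.0, 0.0, -1.0]]
wrist_force: [1.0, -2.3, 5.3]
opening: 0.0067
[ 0.99996891 -2.32854695  5.32204161] [-1.45078385 -0.19833112 -0.02025518] [0.50874026 0.10393499 0.30255872]
```

View pics/b10.png

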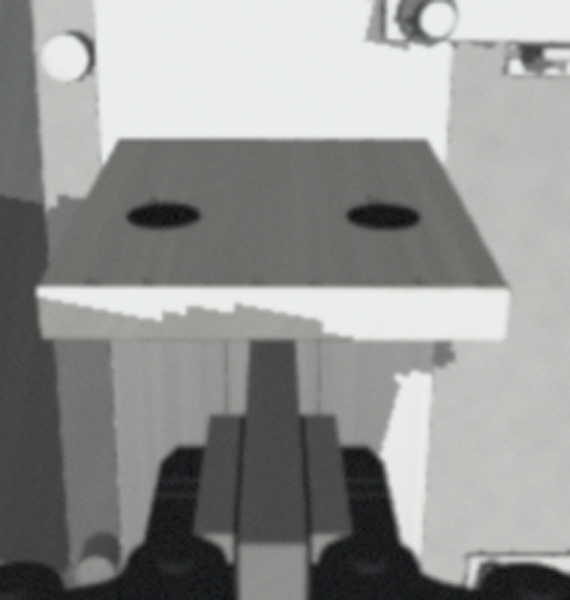

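```bash
python3 -m crank '[[0,0,0,0,-0.002,0,0],[0,0,0,0,-0.004,0,0],[0,0,0,0,-0.004,0,0]]'; python3 - <<'E'
from h import *
s=status.observe(); print(s['wrist_force'],s['ft_torque'],s['position'])
E
python3 -m crank '[[0,0,0,0,-0.001,0,0],[0,0,0,0,-0.002,0,0],[0,0,0,0,-0.002,0,0]]'; python3 - <<'E'
from h import *
s=status.observe(); print(s['wrist_force'],s['ft_torque'],s['position'])
grab('wrist','w11');im=load('w11')[0]
c=im[100:300,230:420,::-1]
cv2.imwrite('pics/b11.png',cv2.resize(c,None,fx=3,fy=3,interpolation=cv2.INTER_CUBIC))
E
```

```text
t: 8.7
position: [0.5079, 0.1077, 0.3026]
tcp_rot: [[0.977, 0.213, 0.0], [0.213, -0.977, -0.001], [0.0, 0.001, -1.0]]
wrist_force: [0.9, -3.4, 6.1]
opening: 0.0068
[ 0.8996579  -3.44406981  6.1444796 ] [-1.68158024 -0.26765154 -0.03442974] [0.5079337  0.10771677 0.30257183]
t: 9.0
position: [0.5075, 0.1095, 0.3026]
tcp_rot: [[0.977, 0.213, 0.0], [0.213, -0.977, -0.001], [0.0, 0.001, -1.0]]
wrist_force: [0.5, -4.5, 6.6]
opening: 0.0068
[ 0.49460224 -4.49945969  6.58471132] [-1.81532888 -0.3190578  -0.03115906] [0.50753516 0.10952226 0.30256447]
```

View pics/b11.png

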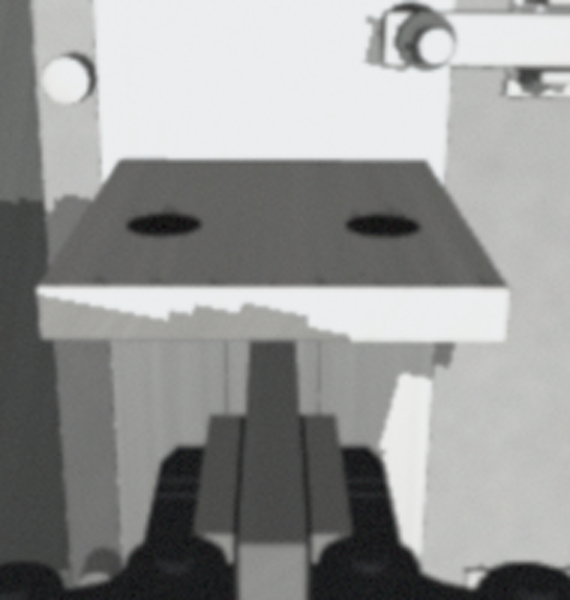

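The upright's top edge keeps its distance from the fingers (b11 rows 285–340), so the blade is pushing it. I'll advance in small steps until the force climbs.

```bash
for i in 1; do python3 -m crank '[[0,0,0,0,-0.001,0,0],[0,0,0,0,-0.001,0,0]]'; python3 -m crank '[[0,0,0,0,-0.001,0,0],[0,0,0,0,-0.001,0,0]]'; python3 -m crank '[[0,0,0,0,-0.001,0,0],[0,0,0,0,-0.001,0,0]]'; done; python3 - <<'E'
from h import *
s=status.observe(); print(s['wrist_force'],s['ft_torque'],s['position'])
E
```

```text
t: 9.25
position: [0.5073, 0.1105, 0.3026]
tcp_rot: [[0.977, 0.213, 0.001], [0.213, -0.977, -0.001], [0.0, 0.001, -1.0]]
wrist_force: [1.5, -4.6, 6.7]
opening: 0.0068
t: 9.45
position: [0.5071, 0.1115, 0.3026]
tcp_rot: [[0.977, 0.213, 0.0], [0.213, -0.977, -0.001], [0.0, 0.001, -1.0]]
wrist_force: [1.0, -5.3, 6.1]
opening: 0.0065
t: 9.65
position: [0.5069, 0.1124, 0.3026]
tcp_rot: [[0.977, 0.213, 0.001], [0.213, -0.977, -0.001], [0.0, 0.001, -1.0]]
wrist_force: [0.8, -6.1, 5.2]
opening: 0.0067
[ 0.81438835 -6.08896663  5.16027293] [-2.09479365 -0.39286381 -0.08459764] [0.50694764 0.11235128 0.30255052]
```

```bash
for i in 1; do python3 -m crank '[[0,0,0,0,-0.001,0,0],[0,0,0,0,-0.001,0,0]]'; python3 -m crank '[[0,0,0,0,-0.001,0,0],[0,0,0,0,-0.001,0,0]]';  done; python3 - <<'E'
from h import *
s=status.observe(); print(s['wrist_force'],s['ft_torque'],s['position'])
grab('wrist','w12');grab('side','s12');grab('scene','c12')
a=cv2.resize(load('w12')[0][100:300,240:410,::-1],None,fx=2,fy=2,interpolation=cv2.INTER_CUBIC)
b=cv2.resize(load('s12')[0][120:230,250:370,::-1],(436,400),interpolation=cv2.INTER_CUBIC)
cv2.imwrite('pics/b12.png',np.hstack([a,b]))
cv2.imwrite('pics/b13.png',cv2.resize(load('c12')[0][170:260,310:420,::-1],None,fx=6,fy=6,interpolation=cv2.INTER_CUBIC))
E
```

```text
t: 9.85
position: [0.5067, 0.113, 0.3023]
tcp_rot: [[0.977, 0.213, 0.0], [0.213, -0.977, -0.003], [-0.0, 0.003, -1.0]]
wrist_force: [2.9, -10.5, 1.8]
opening: 0.0066
t: 10.05
position: [0.5067, 0.1135, 0.3023]
tcp_rot: [[0.977, 0.212, 0.0], [0.212, -0.977, -0.005], [-0.0, 0.005, -1.0]]
wrist_force: [3.4, -18.9, 1.3]
opening: 0.0065
[  3.42260518 -18.87648094   1.31466052] [-4.3302533  -0.92066056 -0.04390269] [0.50668347 0.11348237 0.30228031]
```

View pics/b12.png

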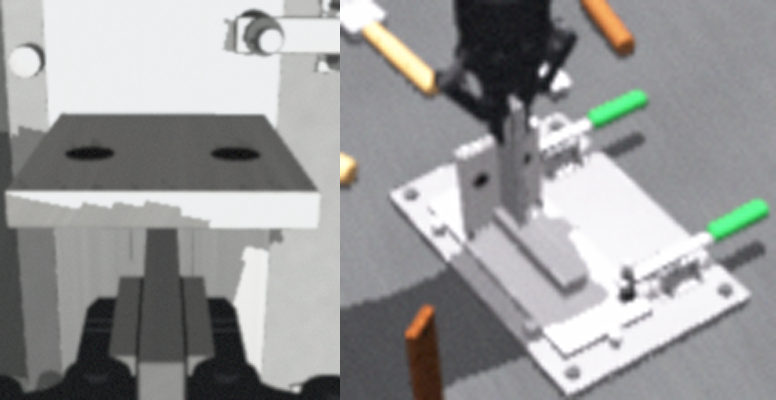

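View pics/b13.png

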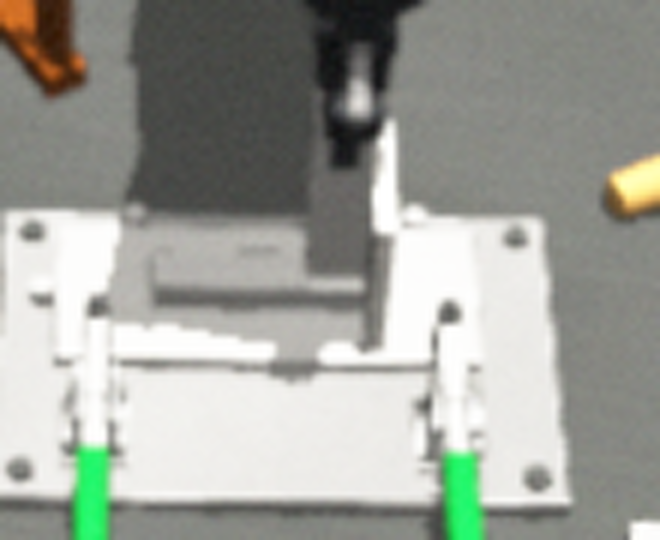

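The force has risen to 19 N over 0.5 mm, so the upright is seated. The top view shows it at b12 rows 190–228, with the blade touching. Next I'll check the square's pitch and whether it is home, using the depth and the blade-top position in the wrist view compared with when it stood flat on the bench.

```bash
python3 - <<'E'
from h import *
th=np.radians(12.3); X=np.array([-np.sin(th),np.cos(th),0]); Y=np.array([-np.cos(th),-np.sin(th),0]); O=np.array([.503,.1294,0])
for n,t in(('scene','c12'),('side','s12'),('scene','c8')):
    im,d,R,p=load(t); P=cloud(d,cam(n)).reshape(-1,3)-O; x,y,z=P@X,P@Y,P[:,2]-.022
    x0=0 if t!='c8' else -.026
    m=(abs(y)<.010)&(x-x0>-.105)&(x-x0<-.04)&(z>.010)&(z<.026)
    f,c=np.polyfit(x[m],z[m],1,cov=True); print(t,'foot top n',m.sum(),'slope',f[0].round(3),'+-',np.sqrt(c[0,0]).round(3),'z',z[m].mean().round(4))
    m=(abs(y)<.006)&(z>.03)&(z<.10)&(x-x0>-.06)&(x-x0<.0)
    if m.sum()>10:
        f,c=np.polyfit(z[m],x[m],1,cov=True); print('  blade n',m.sum(),'dx/dz',f[0].round(3),'+-',np.sqrt(c[0,0]).round(3))
    # upright
    m=(abs(y)<.036)&(abs(y)>.008)&(z>.012)&(z<.09)&(x>-.02)&(x<.004)
    if m.sum()>10:
        f,c=np.polyfit(z[m],x[m],1,cov=True); print('  upright face n',m.sum(),'dx/dz',f[0].round(3),'+-',np.sqrt(c[0,0]).round(3),'x0',f[1].round(4))
# blade-top rear edge in wrist frames
for t in('w4','w5','w8','w12'):
    im=load(t)[0].astype(float).mean(2); col=im[330:375,313:328].mean(1); g=np.gradient(cv2.GaussianBlur(col.reshape(-1,1),(1,5),1).ravel()); print(t,'rear edge rows',[(330+i,round(g[i],1)) for i in np.argsort(-abs(g))[:3]])
E
python3 - <<'E'
from h import *
o=[cv2.resize(load(t)[0][260:370,290:350,::-1],None,fx=4,fy=4,interpolation=cv2.INTER_CUBIC) for t in('w4','w8','w12')]
cv2.imwrite('pics/b14.png',np.hstack(o))
E
```

```text
c12 foot top n 115 slope -0.002 +- 0.015 z 0.0183
  blade n 142 dx/dz 0.021 +- 0.037
  upright face n 38 dx/dz 0.151 +- 0.042 x0 -0.0084
s12 foot top n 96 slope 0.004 +- 0.011 z 0.0185
  blade n 115 dx/dz -0.055 +- 0.049
  upright face n 193 dx/dz 0.045 +- 0.012 x0 -0.0023
c8 foot top n 101 slope 0.013 +- 0.017 z 0.019
  blade n 151 dx/dz 0.025 +- 0.036
w4 rear edge rows [(np.int64(358), np.float64(-33.8)), (np.int64(359), np.float64(-29.9)), (np.int64(357), np.float64(-26.2))]
w5 rear edge rows [(np.int64(358), np.float64(-20.0)), (np.int64(359), np.float64(-17.8)), (np.int64(357), np.float64(-15.6))]
w8 rear edge rows [(np.int64(358), np.float64(-20.1)), (np.int64(359), np.float64(-18.2)), (np.int64(357), np.float64(-15.4))]
w12 rear edge rows [(np.int64(358), np.float64(-21.5)), (np.int64(359), np.float64(-19.3)), (np.int64(357), np.float64(-16.5))]
```

View pics/b14.png

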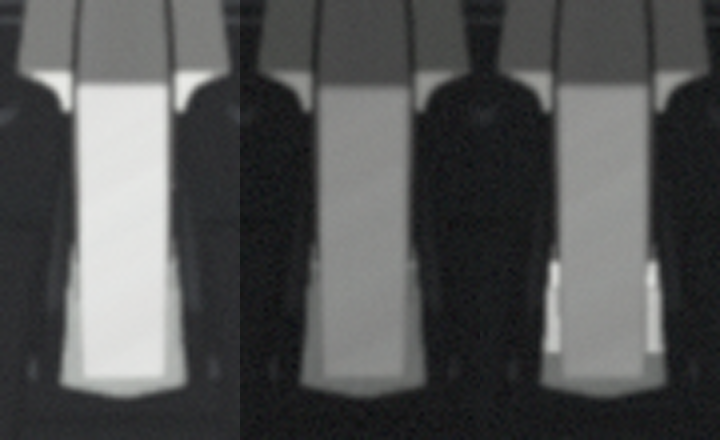

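The blade top has not shifted in the grip: its rear edge is at row 358 in every frame. The foot slope is 0.00±0.012. I'll add a little down-force for margin, then hold and recheck.

```bash
python3 -m crank '[[0,0,0,0,0,0.0005,0],[0,0,0,0,0,0.0005,0],[0,0,0,0,0,0.0005,0],[0,0,0,0,0,0.0005,0],[0,0,0,0,0,0.0005,0]]' 120; python3 -m crank '[[0,0,0,0,0,0,0],[0,0,0,0,0,0,0],[0,0,0,0,0,0,0],[0,0,0,0,0,0,0],[0,0,0,0,0,0,0]]';python3 - <<'E'
from h import *
s=status.observe(); print(s['wrist_force'],s['ft_torque'],s['position'],np.array(s['tcp_rot']).round(4).tolist(),np.abs(s['qvel']).max())
grab('wrist','w13')
C=cam('wrist',*load('w13')[2:])
cv2.imwrite('pics/b15.png',cv2.resize(load('w13')[0][100:300,230:420,::-1],None,fx=3,fy=3,interpolation=cv2.INTER_CUBIC))
E
```

```text
t: 10.7
position: [0.5067, 0.1134, 0.3023]
tcp_rot: [[0.977, 0.212, 0.001], [0.212, -0.977, -0.004], [0.0, 0.005, -1.0]]
wrist_force: [1.9, -17.4, 7.4]
opening: 0.0066
t: 11.2
position: [0.5067, 0.1134, 0.3023]
tcp_rot: [[0.977, 0.212, 0.001], [0.212, -0.977, -0.004], [0.0, 0.005, -1.0]]
wrist_force: [2.2, -18.1, 8.6]
opening: 0.0067
[  2.20643553 -18.13686362   8.60845192] [-4.38627784 -0.45659788  0.03211919] [0.50669512 0.11342159 0.30226786] [[0.9772, 0.2121, 0.0011], [0.2121, -0.9772, -0.0044], [0.0001, 0.0045, -1.0]] 1.1582863993322312
```

View pics/b15.png

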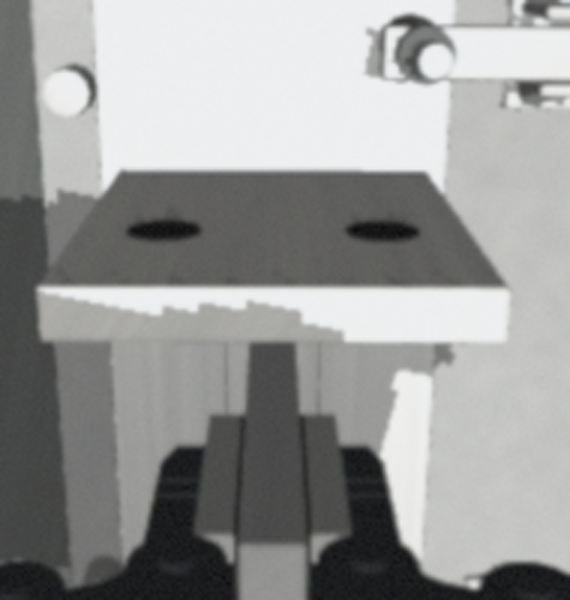

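```bash
python3 - <<'E'
from h import *
im,d,R,p=load('w13'); C=cam('wrist',R,p); a=lambda x,y:(230+(x+.5)/3-.5,100+(y+.5)/3-.5)
u=plane([a(42,341),a(507,342)],.117,C); print(u.round(4),np.linalg.norm(u[1]-u[0]))
th=np.radians(12.3); X=np.array([-np.sin(th),np.cos(th),0]); m=u.mean(0)-[.503,.1294,0]; print('top x',m@X,'blade edge x from tcp', (p-[.503,.1294,0])@X+.0174)
v=u[1]-u[0]; print('edge yaw',np.degrees(np.arctan2(v[1],v[0])),'tool yaw',np.degrees(np.arctan2(R[1,0],R[0,0])))
E
```

```text
[[0.4642 0.1216 0.117 ]
 [0.542  0.1382 0.117 ]] 0.07958484723247032
top x 0.0004842895368591092 blade edge x from tcp 0.0010011918466993099
edge yaw 12.07978543979934 tool yaw 12.245338505627025
```

The upright's top is now 0.5 mm from directly above the corner, so the lean is about 0. The edge yaw is 12.1° and the tool yaw is 12.25°. The forces are steady at about 18 N of push and about 12 N down, so I'm handing it in.

```bash
python3 -c "
from bench import workorder
print(workorder.sign_off())"
```

```text
the job is handed in; nothing more can be done
None
```

I gripped the steel square on its blade and set its foot flat on the base plate, about 26 mm short of the upright and in line with its middle. I then slid it in until the upright stood up against its stop. The job is handed in at about 11 s of the 38 s, with the square still gripped at 120 N and pressed home; `sign_off` gave no verdict.

**Last checks that agreed:**
- **Upright:** its top edge measured 0.5 mm from directly above the corner, so the lean is about 0. It started at about 0.09 rad.
- **Force on the parts:** about 18 N of steady push on the upright and about 12 N of foot on the base. The push jumped sharply at the end, which is the upright seating.
- **Alignment:** the tool sat at 12.25° against 12.1° for the upright's edge. The tool's tilt was about 0.005 rad.
- **Square in the grip:** the blade had not shifted in any of the wrist pictures from the grip to just before the last small press. After that press I checked it only by eye.

**Checks that disagreed or were weak:**
- The depth fits of the upright's face from the fixed cameras gave slopes of +0.045 and +0.15 rad, leaning away from the square. I discounted them, because few points were visible.
- My two measurements of the heel's offset from the tool differed by about 1.5 mm.
- The wrist torque suggested that while sliding the foot pressed more at its toe end. The depth fit of the foot just before the last press showed it flat to within about 0.012 rad.

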